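# Clamp the jaggery for shaving

### The arm

A 7-joint arm with a two-finger parallel gripper is mounted at the origin on the work surface. World frame = base frame: x ahead of the robot, y to its left, z up, the work surface at z = 0. Lengths are in m, angles in rad, forces in N, time in s.
With the tool pointing down it reaches from about 0.4 to 0.875 m from the base axis. Payload 19.3 kg.
Tool frame: the origin (TCP) lies at the very end of the fingers, on their centre line; the grasp point (between the pads) lies 19 mm behind it; z points along the fingers, y is the line along which they close (so a half turn about z gives the same grasp; the last joint's range is limited). The gripper opens to 85 mm and grips with 20 to 120 N. Pads are 22 mm wide; open, the fingers measure 114 mm over their backs; the gripper's body (76 mm by 85 mm) begins 54 mm behind the grasp point. The pads swing forward as they close: fully open they stand 13 mm farther back than shut.
Start: joints at [-1.204, 0.521, -0.036, 1.599, 0.021, 1.021, -0.113], TCP at [0.264, 0.566, 0.231] pointing down, gripper open.
Joint ranges: [-2.91, 2.91], [-0.3, 2.13], [-1.5, 1.42], [0.17, 2.43], [-1.26, 4.41], [0.16, 1.93], [-2.52, 2.52]. Speed limits (rad/s): [1.89, 1.89, 2.39, 2.39, 3.01, 3.01, 3.01].

### API

Orientations are given as [roll, pitch, yaw] about the fixed x, y, z axes, in that order (R = Rz(yaw) Ry(pitch) Rx(roll)).
In Python, from workcell import bot gives the robot as it stands.
- The arm moves only by the tool jog_arm, never from a script. Its argument "motion" is a list of rows, each a list of 5 numbers: the shift along the tool's x, y, z scaled (see below), then the turn about the tool's z scaled (see below), then the opening, from 0 (shut) to 1 (fully open). A call has 1 to 12 rows; each row shifts and turns the commanded pose from where the row before left it, along the tool's axes as they then stand; what a row does not reach is not made up. The controller multiplies each number of a shift by 30 mm and each number of a turn by 0.08 rad. A row lasts 1/10 s, in which the tool goes at most 50 mm and 8.59 degrees, less where a joint would pass 70% of its speed; a pose out of reach is approached as far as the arm can. A call with a number of a shift or a turn outside -1 to 1 is refused whole. A call with a gripper value outside its range is refused whole. The fingers move at their own pace and stop on an object; "newtons" is the grip in N (left out, the last holds). Time passes only in rows, so rows that do not move let the fingers close. It gives the time, the measured TCP pose, the force, the opening and the grip force at its end, in the units of the state.
- bot.observe(): the state, without advancing time (a new reading comes with each control period).
- bot.grab_frame(name): name is "scene" or "top" or "wrist"; returns a dict with "pixels" (420x560x3 uint8, red, green, blue), "fovy" (degrees; the focal length in pixels is half the picture's height over the tangent of half this angle, whatever the lens; pixels are square), "cx", "cy" (the principal point, pixels), "rvec" (rotation vector, rad) and "tvec" (3), from world to camera coordinates, as OpenCV has them; the wrist camera has in their place "mount" (4x4, takes a point from camera to tool coordinates, whose origin is the TCP and whose axes are the flange's). Camera axes: x right, y down, z forward; pixel columns grow to the right and rows downward; lengths in m; the calibration is good to about 2 mm. The wrist camera is an equidistant fisheye: a pixel r from the principal point sees the ray r / f radians off the axis. A picture is of the moment at which its call begins: read the wrist's pose just before it. There is no depth.
- bot.job_done(): hands the job in; it is judged then, once.
The state is a dict: "clock": time; "qpos": joint angles; "qd": joint speeds; "joint_efforts": joint torques, N m; "position": TCP position; "tool_rot": TCP orientation; "force": force on the tool from outside, world axes, zero at the start; "moment": the same for the moment, N m; "grip_width": finger opening in m; "finger_force": force on a finger pad.
Only numpy, scipy, OpenCV 4.12 (cv2) and the standard library are available. Lean on these libraries where they do the work, as an engineer would, in place of code of your own. Each camera call takes 0.05 s, during which the arm holds its last target. There are 200 camera calls.

### The job

Lift the clear lid of the wooden jaggery box until it leans back on its stop, then pump the red ratchet trigger - squeeze it against the fixed post, let it spring right back, squeeze again - until the sprung rubber pad has pushed in a little and grips the jaggery block firmly against the steel back plate. Move the jaw only with the trigger, stop pumping before the pad is pushed half-way in, for more cracks the block, and leave the other kitchen things where they are. Finish while still holding the trigger squeezed, with the jaggery gripped and the lid open.

Things in the scene. Friction and masses are not known exactly. Their poses are not given: they have to be found in the camera images.
- clamp_box: Wooden box 150 x 380 x 80 mm (x, y, z), walls and floor 6 mm, fixed, with a ratchet clamp built in on its middle line x = 0. Origin: centre of underside. Along its y (mm): light-wood grip post -115 to -103, released red trigger -79 to -69, grey housing -12 to 22 (50 high), then jaw, pad, jaggery, back plate (face at 161). Post and trigger: 36 wide, top 76 above the counter.
- lid_handle (a point): Middle of the lid's round steel bar handle: 10 mm thick, 100 mm long along the box's y, its axis 40 mm above the lid's upper face (about 127 mm above the counter when shut), 18 mm in from the lid's free edge on the box's -x side.
- lid_hinge (a point): Middle of the lid's hinge axis, on the box's +x rim, 80 mm above the counter; the axis runs along the box's y. From it the handle's axis lies 132 mm towards the box's -x and 46 mm up when the lid is shut.
- lid (a joint): Angle of the clear lid with dark frame (150 x 380 x 6 mm, 0.35 kg, turns freely): 0 shut, grows as the free edge rises, 1.8 rad on its stop, leaning back past upright. Left below about 1.5 rad it falls shut; beyond 1.7 it falls gently onto the stop.
- trigger_face (a point): Point on the outer face (towards the jaw, box +y) of the red trigger, on the middle line, 60 mm above the counter, 16 mm below its top. The trigger is an upright 10 mm paddle that slides level along box -y to the post. Fingertips may reach down to 38 mm above the counter here; rods and the toothed bar lie below.
- grip_post (a point): Point on the outer face (box -y) of the fixed grip post, 60 mm above the counter; 69 mm free to the end wall. Post face to trigger face is 46 mm released, 32 mm fully squeezed. The post does not give: centre the hand for the squeezed state (16 mm from this point towards box +y), or push only the trigger.
- trigger (a joint): Travel of the trigger towards the post: 0 released, 0.014 m fully squeezed; a spring (3 to 5 N) returns it. Pushing it in takes up to about 16 N.
- jaw (a joint): Travel of the jaw along the box's +y (m), held by friction (7 N) wherever it is. A squeeze drives it forward 0.79 mm per mm of trigger once a tooth is caught; teeth are 8 mm apart, so each full squeeze after a full release moves it 8 mm (the first one 3 to 11 mm). It does not go back.
- pad (a joint): How far the sprung rubber pad is pushed into the jaw: 0 free, 0.020 m fully in, 0.4 N per mm. Starts to grow when the pad presses the jaggery. Wanted 0.002 to 0.012; more cracks the block.
- pad_face (a point): Centre of the rubber pad's front face (46 wide x 42 mm high, black, on two orange pins whose visible length is the spring travel), 33 mm above the counter; it moves along the box's +y with the jaw.
- jaggery: Brown jaggery block, 60 x 52 x 50 mm (box x, y, z), about 0.22 kg, lying loose on the box floor (6 mm above the counter) against or up to 2 mm off the back plate. Origin: centre of its underside.
- back_plate: Fixed upright steel plate behind the jaggery, 70 x 12 x 58 mm, its face 6 mm from its origin towards the box's -y. Origin: centre of its underside.
- glass_jar: Bystander: glass jar with steel cap, 84 mm diameter, 130 mm high. Origin under its centre.
- dish: Bystander: white ceramic bowl-shaped dish, 150 mm diameter, 35 mm high. Origin under its centre.
- spatula: Bystander: bamboo spatula 260 mm long lying on the counter.
- spice_box: Bystander: round steel spice box, 174 mm diameter, 81 mm high, on a green plastic turntable 24 mm high. Origin under its centre.
- tumbler: Bystander: steel tumbler, 76 mm diameter, 100 mm high. Origin under its centre.

How it is judged:
By the outcome, as a careful person would: the job done as asked, in the order asked, and still so for the second after the job is handed in, while the arm keeps its last pose, push and grip.
It also fails if it takes over 54 s, if anything falls off the work surface, if the arm or the gripper's body presses on something with over 40 N, if the wrist force passes 120 N, or if a joint passes its speed limit or range.

## Working session

There is one attempt and no reset: what is moved stays moved. The work goes in short steps, Python scripts to look and compute and a tool call to move; the robot and the scene stay as the last step left them, time stands still between calls to the robot, and variables do not carry over. Pictures are saved under pics/ and viewed, at most 10 in all, crops included, and the job is handed in when it is done.

Besides the shell and the picture viewer there is one more tool, called after "Request:" as a command line: name --pt "numbers of a row" for each row, then --argument value for the rest. jog_arm: Moves the arm, as the interface text tells. Shifts and turns lie within -1 to 1; 1 stands for 30 mm of shift or 0.08 rad of turn. Its arguments: {"type":"object","properties":{"motion":{"type":"array","items":{"type":"array","items":{"type":"number"}}},"newtons":{"type":"number"}},"required":["motion"]}

```bash
mkdir -p pics; cat > h.py <<'E'
import numpy as np, cv2
from workcell import bot
from scipy.spatial.transform import Rotation as R
def ray(f,u,v):
    F=210/np.tan(np.radians(f["fovy"]/2)) if f["pixels"].shape[0]==420 else None
    M=cv2.Rodrigues(np.array(f["rvec"],float))[0]; t=np.array(f["tvec"],float).ravel()
    d=M.T@np.array([(u-f["cx"])/F,(v-f["cy"])/F,1]); return -M.T@t,d
def onz(f,u,v,z):
    c,d=ray(f,u,v); return c+d*(z-c[2])/d[2]
def proj(f,p):
    F=210/np.tan(np.radians(f["fovy"]/2))
    M=cv2.Rodrigues(np.array(f["rvec"],float))[0]; q=M@np.array(p,float)+np.array(f["tvec"],float).ravel()
    return q[0]/q[2]*F+f["cx"],q[1]/q[2]*F+f["cy"]
def wproj(f,s,p):
    F=210/np.tan(np.radians(f["fovy"]/2))
    Rt=R.from_euler('xyz',s["tool_rot"]); q=Rt.inv().apply(np.array(p)-s["position"])
    m=np.linalg.inv(np.array(f["mount"])); c=m[:3,:3]@q+m[:3,3]
    th=np.arctan2(np.hypot(c[0],c[1]),c[2]); a=np.arctan2(c[1],c[0])
    return f["cx"]+F*th*np.cos(a), f["cy"]+F*th*np.sin(a)
def wray(f,s,u,v):
    F=210/np.tan(np.radians(f["fovy"]/2)); x,y=u-f["cx"],v-f["cy"]; r=np.hypot(x,y); th=r/F
    d=np.array([np.sin(th)*x/r,np.sin(th)*y/r,np.cos(th)]); m=np.array(f["mount"])
    Rt=R.from_euler('xyz',s["tool_rot"])
    return Rt.apply(m[:3,3])+s["position"],Rt.apply(m[:3,:3]@d)
def wonz(f,s,u,v,z):
    c,d=wray(f,s,u,v); return c+d*(z-c[2])/d[2]
def save(f,n,crop=None,k=1):
    p=f["pixels"][:,:,::-1]
    if crop: x0,y0,x1,y1=crop; p=p[y0:y1,x0:x1]
    cv2.imwrite(f"pics/{n}.png",cv2.resize(p,None,fx=k,fy=k,interpolation=cv2.INTER_CUBIC))
E
python3 - <<'E'
from h import *
import pickle
s=bot.observe(); print(s)
fs={n:bot.grab_frame(n) for n in("scene","top","wrist")}
pickle.dump(fs,open("f0.pkl","wb"))
for n in fs: f=fs[n]; print(n,f["fovy"],f["cx"],f["cy"],f.get("rvec"),f.get("tvec"),f.get("mount"))
for n in("scene","top"): save(fs[n],n+"0",k=1.4)
E
```

```text
{'clock': 0.0, 'qpos': array([-1.20420648,  0.52199846, -0.03632651,  1.59999372,  0.0211861 ,
        1.0211168 , -0.11281821]), 'qd': array([ 1.10497630e-03,  2.85797950e-03,  6.18275131e-05,  1.74029891e-04,
        2.38650662e-07, -2.34091529e-03,  5.92272365e-04]), 'joint_efforts': array([ 6.16527559e-04, -9.27101541e+01,  1.98100895e+00, -3.69941676e+01,
        1.80198450e-02,  7.83811585e-03, -1.86190562e-05]), 'position': array([0.26428346, 0.56600134, 0.23074055]), 'tool_rot': array([-3.14046297e+00,  7.00542176e-05,  2.70476636e+00]), 'force': array([ 0.1970373 , -0.30357069,  0.86422434]), 'moment': array([-0.02857571,  0.0042299 , -0.01348178]), 'finger_force': 0.0, 'grip_width': 0.08533074265042549}
scene 51.615591523532046 286.14597099066407 204.06060135209842 [ 2.11055525  1.2915092  -0.49457734] [-0.21395087 -0.31624584  1.56834892] None
top 53.37100246436825 277.62161583459397 207.87992023422754 [ 2.16754356 -2.10337657  0.18372991] [-0.05925536  0.56373602  1.11747033] None
wrist 65.70646984690485 274.38514983908277 211.05752302700006 None None [[ 2.27058176e-04 -9.53418703e-01 -3.01650005e-01  7.79518552e-02]
 [ 9.99999868e-01  7.73958673e-05  5.08097054e-04 -4.10843742e-04]
 [-4.61082770e-04 -3.01650081e-01  9.53418594e-01 -1.43301872e-01]
 [ 0.00000000e+00  0.00000000e+00  0.00000000e+00  1.00000000e+00]]
```

View pics/scene0.png

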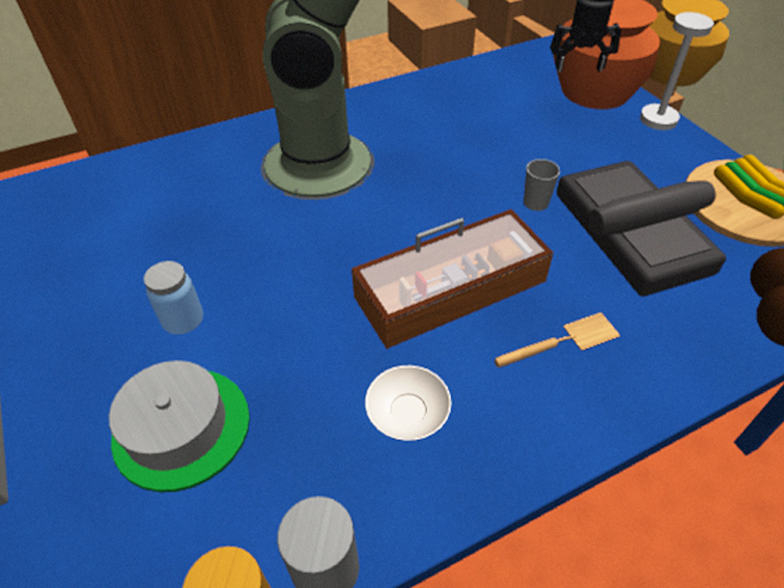

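View pics/top0.png

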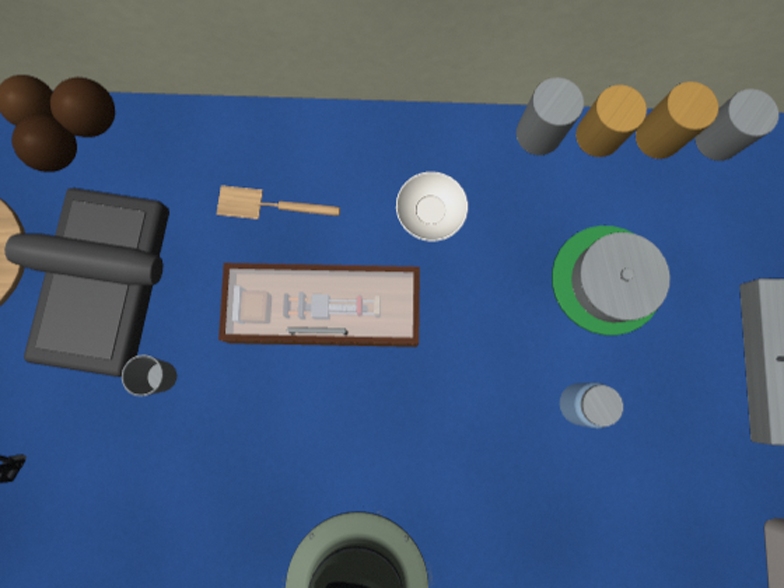

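Both views show the box beyond the robot base, jaggery end to the robot's left. In the top view (1.4x) the lid corners are near (223,264), (419,267), (418,345), (220,343) and the handle runs from (288,330) to (347,331). The red trigger is near (359,306).

```bash
python3 - <<'E'
from h import *
import pickle
fs=pickle.load(open("f0.pkl","rb")); f=fs["top"]; p=f["pixels"].astype(int)
r,g,b=p[:,:,0],p[:,:,1],p[:,:,2]
m=((b<r*1.05)).astype(np.uint8)*255
m[:180]=0;m[255:]=0;m[:,:140]=0;m[:,320:]=0
m=cv2.morphologyEx(m,cv2.MORPH_CLOSE,np.ones((5,5)))
c=max(cv2.findContours(m,0,2)[0],key=cv2.contourArea)
q=cv2.boxPoints(cv2.minAreaRect(c)); a=cv2.approxPolyDP(c,6,True)[:,0]; print(q,a)
for u,v in q: print(onz(f,u,v,.086).round(4))
for u,v in a: print('a',onz(f,u,v,.086).round(4))
for u,v in ((288,330),(347,331.5)): print("handle",onz(f,u/1.4,v/1.4,.127).round(4))
red=((r>g*1.35)&(r>110)&(r>b*1.25)); ys,xs=np.nonzero(red[200:240,245:270]); print(len(xs),xs.mean()+245,ys.mean()+200, onz(f,xs.mean()+245,ys.mean()+200,.076))
save(f,"topc",(145,180,310,255),4.8)
E
```

```text
[[155.91672 244.41348]
 [156.99286 187.3772 ]
 [299.3007  190.06226]
 [298.22455 247.09854]] [[160 188]
 [156 242]
 [298 245]
 [299 191]]
[0.4507 0.2773 0.086 ]
[0.6051 0.2865 0.086 ]
[ 0.6096 -0.0996  0.086 ]
[ 0.4549 -0.1     0.086 ]
a [0.6036 0.2782 0.086 ]
a [0.4571 0.2776 0.086 ]
a [ 0.4605 -0.0993  0.086 ]
a [ 0.607  -0.0989  0.086 ]
handle [0.4738 0.14   0.127 ]
handle [0.4743 0.0319 0.127 ]
0 nan nan [nan nan nan]<stdin>:13: RuntimeWarning: Mean of empty slice.
  ret = ret.dtype.type(ret / rcount)
```

View pics/topc.png

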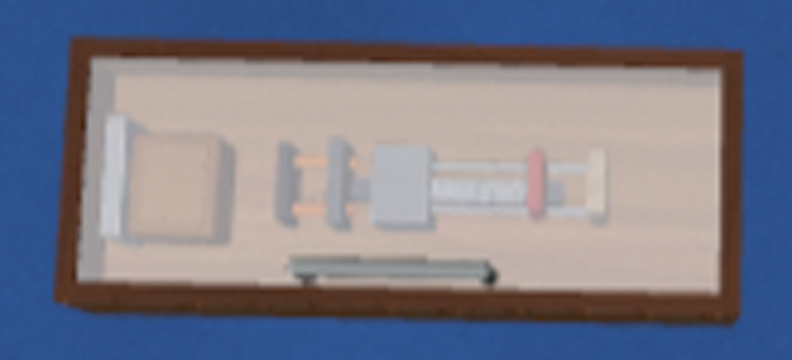

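Request:
jog_arm --pt "0 0 0 1 1" --pt "0 0 0 1 1" --pt "0 0 0 1 1" --pt "0 0 0 1 1" --pt "0 0 0 1 1" --pt "0 0 0 1 1" --pt "0 0 0 1 1" --pt "0 0 0 1 1" --pt "0 0 0 1 1" --pt "0 0 0 1 1" --pt "0 0 0 1 1" --pt "0 0 0 1 1" --newtons 30

```text
clock: 1.35
position: [0.2643, 0.5662, 0.2311]
tool_rot: [-3.141, 0.0, 1.742]
force: [0.7, 0.0, 0.0]
grip_width: 0.0851
finger_force: 0.0
```

Request:
jog_arm --pt "0 0 0 1 1" --pt "0 0 0 1 1" --pt "-1 0.44 0 0 1" --pt "-1 0.44 0 0 1" --pt "-1 0.44 0 0 1" --pt "-1 0.44 0 0 1" --pt "-1 0.44 0 0 1" --pt "-1 0.44 0 0 1" --pt "-1 0.44 0 0 1" --pt "-1 0.44 0 0 1" --pt "-1 0.44 0 0 1" --pt "-1 0.44 0 0 1"

```text
clock: 2.55
position: [0.4009, 0.2669, 0.2313]
tool_rot: [-3.142, -0.0, 1.585]
force: [0.4, 0.4, -0.2]
grip_width: 0.0853
finger_force: 0.0
```

Request:
jog_arm --pt "-1 0.44 0 0 1" --pt "-1 0.44 0 0 1" --pt "-1 0.44 0 0 1" --pt "-1 0.44 0 0 1" --pt "-1 0.44 0 0 1" --pt "-1 0.44 0 0 1" --pt "0 0 0 0 1" --pt "0 0 0 0 1" --pt "0 0 0 0 1"

```text
clock: 3.45
position: [0.482, 0.09, 0.2312]
tool_rot: [-3.141, -0.0, 1.586]
force: [-0.2, 0.1, -1.2]
grip_width: 0.0857
finger_force: 0.0
```

```bash
python3 - <<'E'
from h import *
import pickle
s=bot.observe(); f=bot.grab_frame("wrist"); pickle.dump((s,f),open("w1.pkl","wb"))
print(s["clock"],s["position"],s["tool_rot"],s["qpos"])
for y in(-.05,0,.05): print(wproj(f,s,[.475,.0885+y,.127]))
save(f,"w1",k=1.4)
E
```

```text
3.45 [0.48199767 0.0900245  0.23119194] [-3.14122095e+00 -1.63157476e-04  1.58573115e+00] [-0.61297814  0.3273626   0.38876582  1.96131774 -0.1588079   0.88235338
 -0.12660201]
(np.float64(266.26732186315644), np.float64(267.3293945867927))
(np.float64(266.65849517511896), np.float64(211.51466948915277))
(np.float64(267.2776672958799), np.float64(148.9496377267167))
```

View pics/w1.png

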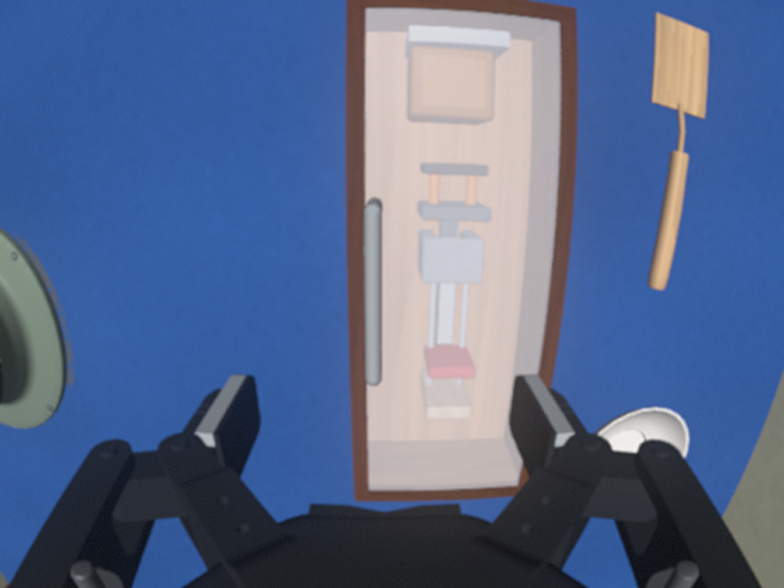

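The lid handle is seen at (373,200)–(373,383) in the 1.4x picture, matching the prediction (x=0.475, centre y≈0.088). Next I descend and grip it.

Request:
jog_arm --pt "0 -0.23 1 0 1" --pt "0 0 1 0 1" --pt "0 0 1 0 1" --pt "0 0 0.7 0 1" --pt "0 0 0.4 0 1" --pt "0 0 0 0 0" --pt "0 0 0 0 0" --pt "0 0 0 0 0" --pt "0 0 0 0 0" --pt "0 0 0 0 0" --pt "0 0 0 0 0" --pt "0 0 0 0 0" --newtons 30

```text
clock: 4.7
position: [0.4754, 0.0893, 0.1088]
tool_rot: [3.141, -0.0, 1.585]
force: [-2.9, 0.5, 9.4]
grip_width: 0.0092
finger_force: 29.3
```

```bash
python3 - <<'E'
import numpy as np
r=np.hypot(132,46);a0=np.arctan2(46,132)
th=np.linspace(0,1.78,25); a=a0+th
x=-r*np.cos(a);z=r*np.sin(a)
print(np.c_[np.diff(x)/30,-np.diff(z)/30].round(2).tolist(), x[-1]-x[0],z[-1]-z[0])
E
```

```text
[[0.13, -0.32], [0.15, -0.31], [0.17, -0.3], [0.19, -0.29], [0.21, -0.27], [0.23, -0.25], [0.25, -0.24], [0.27, -0.22], [0.28, -0.2], [0.3, -0.17], [0.31, -0.15], [0.32, -0.13], [0.33, -0.1], [0.34, -0.08], [0.34, -0.06], [0.34, -0.03], [0.35, -0.0], [0.34, 0.02], [0.34, 0.05], [0.34, 0.07], [0.33, 0.1], [0.32, 0.12], [0.31, 0.15], [0.3, 0.17]] 204.4109361255295 73.56862602465785
```

Request:
jog_arm --pt "0 0.13 -0.32 0 0" --pt "0 0.15 -0.31 0 0" --pt "0 0.17 -0.3 0 0" --pt "0 0.19 -0.29 0 0" --pt "0 0.21 -0.27 0 0" --pt "0 0.23 -0.25 0 0" --pt "0 0.25 -0.24 0 0" --pt "0 0.27 -0.22 0 0" --pt "0 0.28 -0.2 0 0" --pt "0 0.3 -0.17 0 0" --pt "0 0.31 -0.15 0 0" --pt "0 0.32 -0.13 0 0"

```text
clock: 5.9
position: [0.5601, 0.0902, 0.1952]
tool_rot: [3.141, -0.0, 1.585]
force: [-4.0, 0.7, 1.4]
grip_width: 0.0087
finger_force: 30.0
```

Request:
jog_arm --pt "0 0.33 -0.1 0 0" --pt "0 0.34 -0.08 0 0" --pt "0 0.34 -0.06 0 0" --pt "0 0.34 -0.03 0 0" --pt "0 0.35 0 0 0" --pt "0 0.34 0.02 0 0" --pt "0 0.34 0.05 0 0" --pt "0 0.34 0.07 0 0" --pt "0 0.33 0.1 0 0" --pt "0 0.32 0.12 0 0" --pt "0 0.31 0.15 0 0" --pt "0 0 0 0 0"

```text
clock: 7.1
position: [0.6714, 0.0916, 0.1857]
tool_rot: [3.141, 0.001, 1.585]
force: [0.5, -3.7, 1.2]
grip_width: 0.009
finger_force: 31.6
```

Request:
jog_arm --pt "0 0.3 0.17 0 0" --pt "0 0.15 0.1 0 0" --pt "0 0 0 0 0" --pt "0 0 0 0 0.28" --pt "0 0 0 0 0.28" --pt "0 0 0 0 0.28" --pt "0 0.1 0 0 0.28" --pt "0 0 0 0 0.28"

```text
clock: 7.9
position: [0.6868, 0.0928, 0.1785]
tool_rot: [-3.141, -0.001, 1.585]
force: [-1.6, 0.6, 5.5]
grip_width: 0.0238
finger_force: 5.6
```

Request:
jog_arm --pt "0 0 -0.2 0 0.28" --pt "0 0 -0.4 0 0.28" --pt "0 0 -0.5 0 0.28"

```text
clock: 8.2
position: [0.6866, 0.0922, 0.2124]
tool_rot: [-3.141, 0.0, 1.585]
force: [0.8, 0.1, 0.3]
grip_width: 0.0236
finger_force: 0.0
```

```bash
python3 - <<'E'
from h import *
print(bot.observe()["force"])
f=bot.grab_frame("scene"); save(f,"s2",(200,80,460,260),3)
E
```

```text
[0.79766424 0.07962613 0.27828334]
```

View pics/s2.png

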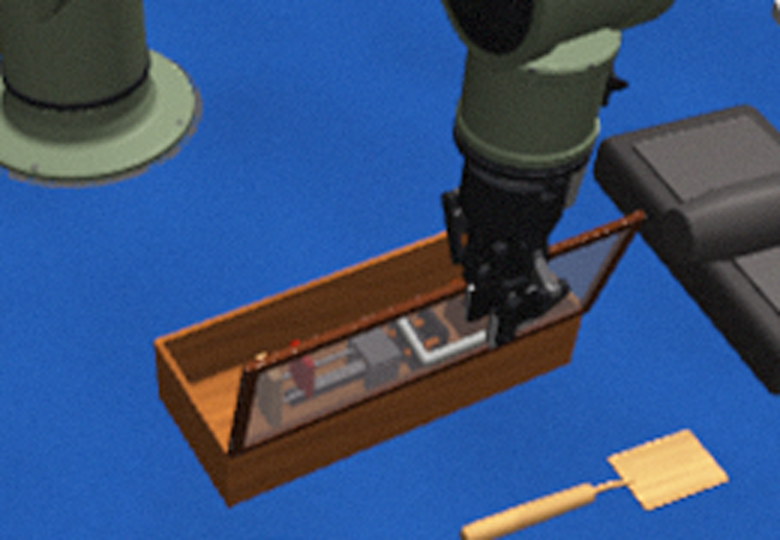

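The lid leans back past upright on its stop, with the gripper clear of the handle. I now rise over its edge and move to hover above the trigger.

Request:
jog_arm --pt "0 0 -0.9 0 0.28" --pt "0 0 -0.9 0 0.28" --pt "0 0 -0.9 0 0.28" --pt "0 -0.3 0 0 0.5" --pt "-0.4 -0.8 0 0 1" --pt "-0.6 -0.8 0 0 1" --pt "-0.6 -0.8 0 0 1" --pt "-0.6 -0.8 0 0 1" --pt "-0.6 -0.8 0 0 1" --pt "-0.6 -0.8 0 0 1" --pt "0 0 0 0 1" --pt "0 0 0 0 1"

```text
clock: 9.45
position: [0.5349, -0.012, 0.2932]
tool_rot: [3.14, -0.001, 1.584]
force: [0.1, 0.7, 0.2]
grip_width: 0.0859
finger_force: 0.0
```

```bash
python3 - <<'E'
from h import *
import pickle
s=bot.observe(); f=bot.grab_frame("wrist"); pickle.dump((s,f),open("w2.pkl","wb"))
print(s["clock"],s["position"],s["tool_rot"],s["qpos"][6])
C=np.array([.532,.0885])
for y,z in((-.115,.076),(-.103,.076),(-.079,.076),(-.069,.076),(-.012,.056),(.022,.056),(.109,.056)): print(y,np.round(wproj(f,s,[.532-.01*y,.0885+y,z]),1))
save(f,"w2",k=1.4)
E
```

```text
9.45 [ 0.53494684 -0.01198539  0.29319867] [ 3.14032913e+00 -6.88563731e-04  1.58436514e+00] 0.07850358115644572
-0.115 [273.1 192.6]
-0.103 [273.2 182.3]
-0.079 [273.2 161.4]
-0.069 [273.2 152.6]
-0.012 [273.5 101.9]
0.022 [273.6  73.1]
0.109 [273.9   2.8]
```

View pics/w2.png

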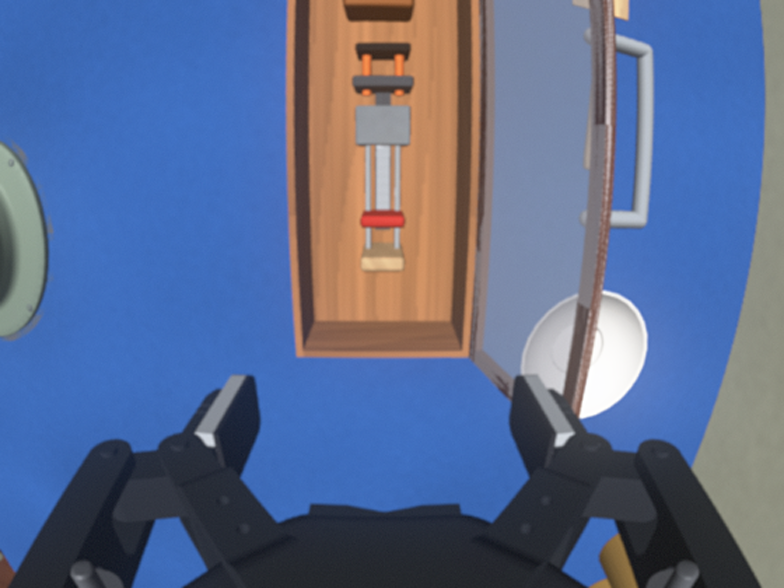

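The trigger (383,219) and post (383,264, outer edge at row 270) fall within 1–2 px of prediction, and the lid is on its stop. The pad front is at row 44 and the jaggery front at about row 10–20. I'll refine the trigger position and the gap.

```bash
python3 - <<'E'
from h import *
import pickle
s,f=pickle.load(open("w2.pkl","rb")); p=f["pixels"].astype(int); r,g,b=p[...,0],p[...,1],p[...,2]
m=(r>130)&(g<60)&(b<70); ys,xs=np.nonzero(m[130:180,240:310]); ys+=130; xs+=240
print(len(xs),xs.min(),xs.max(),ys.min(),ys.max(), wonz(f,s,xs.mean(),ys.min()-.0,.076),wonz(f,s,xs.mean(),ys.max()+1,.076))
print(wonz(f,s,273.5,192.6,.076))
for c in (274,290): print(c,[(i,*p[i,c]) for i in range(0,75,1)][:38] if c==274 else "")
for v,z in((31,.054),(42,.054),(14,.006),(6,.056)): print(v,wonz(f,s,273.5,v,z))
E
```

```text
37 260 285 151 153 [0.53136978 0.02127793 0.076     ] [0.53141199 0.01789895 0.076     ]
[ 0.53357588 -0.02650587  0.076     ]
274 [(0, np.int64(179), np.int64(114), np.int64(70)), (1, np.int64(174), np.int64(111), np.int64(69)), (2, np.int64(156), np.int64(100), np.int64(61)), (3, np.int64(128), np.int64(80), np.int64(49)), (4, np.int64(99), np.int64(62), np.int64(37)), (5, np.int64(79), np.int64(50), np.int64(30)), (6, np.int64(73), np.int64(46), np.int64(29)), (7, np.int64(73), np.int64(47), np.int64(29)), (8, np.int64(74), np.int64(48), np.int64(31)), (9, np.int64(72), np.int64(46), np.int64(27)), (10, np.int64(73), np.int64(46), np.int64(27)), (11, np.int64(74), np.int64(47), np.int64(31)), (12, np.int64(73), np.int64(47), np.int64(31)), (13, np.int64(72), np.int64(46), np.int64(30)), (14, np.int64(96), np.int64(64), np.int64(41)), (15, np.int64(149), np.int64(103), np.int64(69)), (16, np.int64(191), np.int64(134), np.int64(90)), (17, np.int64(201), np.int64(141), np.int64(96)), (18, np.int64(200), np.int64(139), np.int64(95)), (19, np.int64(200), np.int64(140), np.int64(95)), (
[... 340 characters left out ...]
64(95)), (27, np.int64(199), np.int64(139), np.int64(96)), (28, np.int64(198), np.int64(137), np.int64(93)), (29, np.int64(185), np.int64(129), np.int64(89)), (30, np.int64(142), np.int64(102), np.int64(75)), (31, np.int64(89), np.int64(69), np.int64(56)), (32, np.int64(70), np.int64(58), np.int64(51)), (33, np.int64(68), np.int64(57), np.int64(49)), (34, np.int64(68), np.int64(54), np.int64(47)), (35, np.int64(68), np.int64(53), np.int64(46)), (36, np.int64(62), np.int64(46), np.int64(37)), (37, np.int64(61), np.int64(43), np.int64(33))]
290 
31 [0.53099033 0.16200291 0.054     ]
42 [0.53118056 0.14834526 0.054     ]
14 [0.53040459 0.19845474 0.006     ]
6 [0.53055446 0.19330924 0.056     ]
```

Request:
jog_arm --pt "0 0 0 -1 1" --pt "0 0 0 -1 1" --pt "0 0 0 -1 1" --pt "0 0 0 -1 1" --pt "0 0 0 -1 1" --pt "0 0 0 -1 1" --pt "0 0 0 -1 1" --pt "0 0 0 -1 1" --pt "0 0 0 -1 1" --pt "0 0 0 -1 1" --pt "0 0 0 -1 1" --pt "0 0 0 -1 1"

```text
clock: 10.7
position: [0.5356, -0.0112, 0.2923]
tool_rot: [-3.142, -0.0, 2.549]
force: [-0.4, -0.2, 0.3]
grip_width: 0.0857
finger_force: 0.0
```

Request:
jog_arm --pt "0 0 0 -1 1" --pt "0 0 0 -1 1" --pt "0 0 0 -1 1" --pt "0 0 0 -1 1" --pt "0 0 0 -1 1" --pt "0 0 0 -1 1" --pt "0 0 0 -1 1" --pt "0 0 0 -0.6 1" --pt "0 0 0 0 1" --pt "0 0 0 0 1"

```text
clock: 11.7
position: [0.5353, -0.0116, 0.2923]
tool_rot: [3.142, -0.0, -3.132]
force: [-0.0, -0.3, -0.2]
grip_width: 0.085
finger_force: 0.0
```

Request:
jog_arm --pt "0.1 0.03 1 0 1" --pt "0 0 1 0 1" --pt "0 0 1 0 1" --pt "0 0 1 0 1" --pt "0 0 1 0 1" --pt "0 0 1 0 1" --pt "0 0 0.8 0 1" --pt "0 0 0.6 0 1" --pt "0 0 0.5 0 1" --pt "0 0 0.43 0 1" --pt "0 0 0 0 1"

```text
clock: 12.8
position: [0.5314, -0.0109, 0.0412]
tool_rot: [-3.141, -0.002, -3.131]
force: [-0.2, 0.5, -0.7]
grip_width: 0.0853
finger_force: 0.0
```

```bash
cat > look.py <<'E'
import sys
from h import *
import pickle
n=sys.argv[1]
s=bot.observe(); w=bot.grab_frame("wrist"); t=bot.grab_frame("top"); pickle.dump((s,w,t),open(n+".pkl","wb"))
print(s["clock"],s["position"],s["force"],s["grip_width"],s["finger_force"])
a=cv2.resize(t["pixels"][180:255,145:310],(792,360),interpolation=cv2.INTER_CUBIC)
if len(sys.argv)>2:
    b=cv2.resize(w["pixels"],None,fx=.57,fy=.57); o=np.zeros((600,792,3),np.uint8); o[:360]=a; o[361:600,:319]=b[:239]
    cv2.imwrite(f"pics/{n}.png",o[...,::-1])
p=t["pixels"].astype(int); r,g,bb=p[...,0],p[...,1],p[...,2]
m=(r>170)&(r-g>70)&(g-bb>30)&(r-bb>110); m[:195]=0;m[240:]=0;m[:,:190]=0;m[:,:165]=0;m[:,235:]=0
ys,xs=np.nonzero(m); print("orange",len(xs),xs.min() if len(xs) else 0,xs.max() if len(xs) else 0,sorted(set(ys)))
for row in (212,213,214,221,222,223): print(row,[tuple(map(int,p[row,c])) for c in range(198,222)])
E
python3 look.py l1 v
```

```text
12.8 [ 0.53136396 -0.01094823  0.04120805] [-0.19355349  0.46965789 -0.67105476] 0.0852985735786494 0.0
orange 33 206 218 [np.int64(212), np.int64(213), np.int64(214), np.int64(222), np.int64(223), np.int64(224)]
212 [(159, 110, 72), (159, 110, 72), (158, 109, 72), (159, 109, 72), (130, 91, 62), (55, 44, 36), (32, 32, 32), (12, 13, 13), (112, 56, 25), (157, 83, 42), (175, 98, 55), (176, 99, 56), (175, 99, 56), (179, 100, 56), (178, 100, 55), (109, 82, 68), (73, 75, 76), (71, 74, 78), (43, 45, 46), (46, 33, 26), (102, 56, 31), (136, 87, 52), (150, 104, 67), (155, 107, 70)]
213 [(163, 112, 72), (164, 113, 75), (163, 112, 73), (163, 112, 74), (134, 95, 64), (55, 45, 37), (31, 32, 31), (13, 14, 12), (154, 79, 38), (210, 108, 53), (216, 112, 56), (214, 110, 55), (213, 110, 54), (215, 111, 54), (214, 110, 53), (126, 87, 68), (74, 73, 75), (71, 74, 77), (40, 42, 44), (66, 43, 29), (187, 99, 49), (151, 89, 49), (153, 104, 67), (153, 105, 69)]
214 [(167, 115, 76), (165, 114, 74), (166, 115, 76), (166, 113, 74), (118, 85, 57), (49, 42, 36), (30, 31, 30), (14, 15, 15), (120, 62, 30), (169, 87, 
[... 602 characters left out ...]
7, 70), (157, 108, 71), (155, 108, 70), (82, 62, 46), (37, 36, 33), (27, 29, 28), (13, 13, 13), (148, 74, 35), (160, 82, 41), (171, 90, 48), (170, 90, 48), (168, 90, 47), (177, 97, 54), (140, 78, 43), (82, 75, 75), (69, 73, 76), (73, 76, 79), (31, 32, 34), (114, 59, 30), (130, 69, 39), (121, 84, 59), (123, 87, 62), (125, 89, 64)]
223 [(163, 111, 73), (161, 111, 72), (161, 111, 73), (160, 110, 72), (83, 62, 46), (37, 34, 32), (28, 30, 28), (46, 27, 16), (201, 103, 51), (212, 109, 54), (214, 109, 54), (213, 109, 53), (214, 110, 54), (214, 110, 54), (180, 99, 53), (91, 76, 75), (69, 73, 75), (71, 74, 77), (29, 31, 32), (158, 83, 42), (175, 91, 44), (142, 93, 58), (148, 102, 67), (151, 103, 67)]
```

View pics/l1.png

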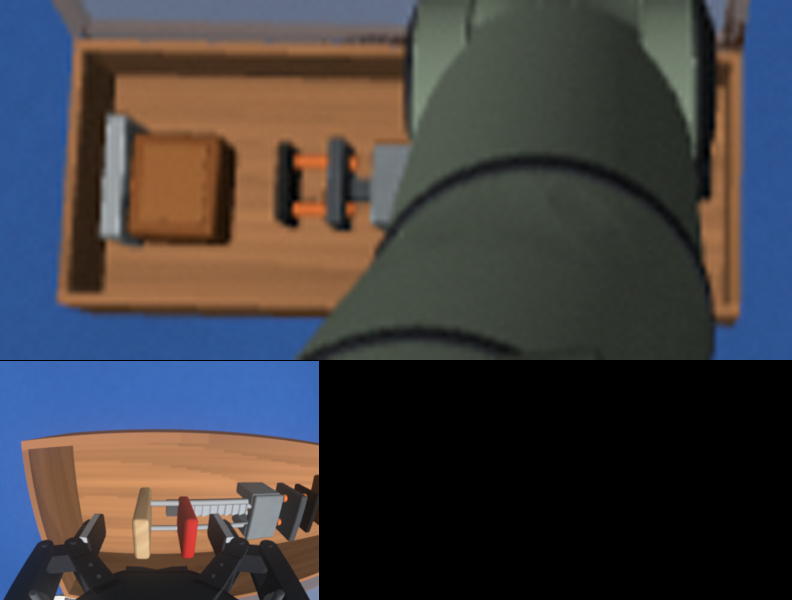

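Top view: jaggery front at x≈232, black pad at 285, jaw plate at 338, orange pins between them, all unobstructed. The inset wrist view shows the fingers straddling the post and the red trigger. Now the first squeeze.

Request:
jog_arm --pt "0 0 0 0 0" --pt "0 0 0 0 0" --pt "0 0 0 0 0" --pt "0 0 0 0 0" --pt "0 0 0 0 0" --pt "0 0 0 0 0" --pt "0 0 0 0 0" --pt "0 0 0 0 0" --newtons 30

```text
clock: 13.7
position: [0.5326, -0.0122, 0.0437]
tool_rot: [-3.141, 0.002, -3.132]
force: [-2.5, -6.4, 16.3]
grip_width: 0.0314
finger_force: 34.4
```

```bash
cat > pm.py <<'E'
import sys
from h import *
import pickle
def meas(t):
    p=t["pixels"].astype(float); out=[]
    for rows in ((212,215),(222,225)):
        L=p[rows[0]:rows[1]].mean(0); d=(L[:,0]-L[:,2]); br=L.sum(1)
        # orange run columns 185..235; pad = dark run
        C=np.arange(180,225)
        dark=[c for c in C if br[c]<130 and d[c]<45]
        runs=[]
        for c in dark:
            if runs and c-runs[-1][-1]==1: runs[-1].append(c)
            else: runs.append([c])
        out.append([(r[0],r[-1]) for r in runs])
        print(rows,"d",[int(d[c]) for c in range(178,222)])
        print("   br",[int(br[c]) for c in range(178,222)])
    return out
if __name__=="__main__":
    n=sys.argv[1]; s=bot.observe(); t=bot.grab_frame("top"); pickle.dump((s,t),open(n+".pkl","wb"))
    print(s["clock"],s["position"],s["force"],s["grip_width"],s["finger_force"]); print(meas(t))
E
python3 pm.py p1
```

```text
13.7 [ 0.53257697 -0.01222907  0.04365514] [-2.54001968 -6.38559819 16.32163134] 0.0313549029771558 34.4122588634491
(212, 215) d [99, 99, 99, 99, 99, 98, 98, 99, 99, 91, 88, 88, 64, 31, 27, 28, 70, 88, 90, 89, 89, 89, 61, 14, 0, 0, 97, 132, 139, 140, 140, 140, 139, 30, -4, -6, -4, 30, 135, 98, 85, 84, 85, 85]
   br [299, 301, 300, 297, 299, 300, 300, 300, 299, 274, 245, 245, 172, 80, 64, 61, 265, 343, 352, 346, 349, 349, 257, 127, 98, 43, 226, 313, 350, 354, 354, 353, 349, 277, 225, 230, 123, 122, 327, 295, 326, 333, 330, 333]
(222, 225) d [99, 98, 99, 99, 98, 99, 99, 99, 99, 91, 91, 70, 36, 27, 25, 50, 86, 90, 90, 89, 89, 89, 31, 2, 0, 29, 126, 138, 139, 139, 138, 138, 106, 12, -5, -5, -2, 94, 111, 78, 76, 76, 77, 77]
   br [304, 302, 304, 303, 304, 304, 301, 305, 301, 265, 260, 188, 85, 67, 66, 169, 336, 350, 349, 348, 349, 347, 181, 100, 79, 88, 289, 328, 336, 339, 340, 340, 305, 236, 219, 216, 89, 234, 267, 293, 309, 310, 309, 313]
[[(np.int64(191), np.int64(193)), (np.int64(201), np.int64(203)), (np.int64(214), np.int64(215))], [(np.int64(190), np.int64(192)), (np.int64(201), np.int64(203)), (np.int64(214), np.int64(214))]]
```

Request:
jog_arm --pt "0 0 0 0 0.85" --pt "0 0 0 0 0.85" --pt "0 0 0 0 0.85" --pt "0 0 0 0 0.85" --pt "0 0 0 0 0.85" --pt "0 0 0 0 0.85"

```text
clock: 14.35
position: [0.532, -0.0111, 0.0426]
tool_rot: [-3.142, -0.0, -3.13]
force: [-0.2, -0.3, -0.6]
grip_width: 0.0728
finger_force: 0.0
```

Request:
jog_arm --pt "0 0 0 0 0" --pt "0 0 0 0 0" --pt "0 0 0 0 0" --pt "0 0 0 0 0" --pt "0 0 0 0 0" --pt "0 0 0 0 0" --pt "0 0 0 0 0" --pt "0 0 0 0 0"

```text
clock: 15.15
position: [0.5324, -0.0122, 0.0433]
tool_rot: [-3.141, 0.001, -3.131]
force: [-2.4, -7.3, 16.5]
grip_width: 0.0309
finger_force: 34.9
```

```bash
python3 pm.py p2
```

```text
15.15 [ 0.53239291 -0.01224786  0.04333241] [-2.44072533 -7.32283788 16.5411802 ] 0.030909250626896652 34.852319955825806
(212, 215) d [99, 98, 99, 99, 99, 99, 99, 99, 98, 91, 88, 89, 66, 31, 25, 25, 70, 89, 89, 70, 19, 1, 1, 67, 129, 139, 139, 140, 140, 141, 50, -1, -7, -3, 14, 133, 98, 85, 86, 84, 85, 85, 85, 84]
   br [301, 299, 299, 299, 302, 300, 300, 300, 299, 273, 244, 245, 167, 75, 67, 67, 263, 341, 350, 290, 134, 99, 43, 164, 302, 340, 341, 349, 354, 352, 269, 223, 222, 136, 105, 329, 274, 325, 336, 333, 331, 330, 330, 333]
(222, 225) d [99, 99, 99, 98, 99, 99, 99, 99, 99, 91, 92, 68, 35, 26, 26, 51, 85, 90, 89, 38, 4, 0, 0, 125, 134, 138, 137, 139, 138, 109, 11, -5, -5, -3, 66, 118, 77, 77, 77, 77, 76, 76, 74, 77]
   br [306, 303, 302, 302, 302, 301, 303, 302, 302, 268, 257, 190, 93, 70, 70, 170, 336, 348, 349, 195, 102, 78, 39, 290, 317, 340, 343, 339, 338, 287, 236, 218, 221, 93, 183, 280, 273, 308, 313, 314, 312, 308, 313, 312]
[[(np.int64(191), np.int64(193)), (np.int64(199), np.int64(200)), (np.int64(212), np.int64(212))], [(np.int64(190), np.int64(192)), (np.int64(198), np.int64(200)), (np.int64(211), np.int64(211))]]
```

Request:
jog_arm --pt "0 0 0 0 0.85" --pt "0 0 0 0 0.85" --pt "0 0 0 0 0.85" --pt "0 0 0 0 0.85" --pt "0 0 0 0 0.85" --pt "0 0 0 0 0.85"

```text
clock: 15.8
position: [0.532, -0.0111, 0.0426]
tool_rot: [-3.142, -0.0, -3.13]
force: [-1.1, 0.4, -0.5]
grip_width: 0.0726
finger_force: 0.0
```

Request:
jog_arm --pt "0 0 0 0 0" --pt "0 0 0 0 0" --pt "0 0 0 0 0" --pt "0 0 0 0 0" --pt "0 0 0 0 0" --pt "0 0 0 0 0" --pt "0 0 0 0 0" --pt "0 0 0 0 0"

```text
clock: 16.6
position: [0.5324, -0.0122, 0.0434]
tool_rot: [-3.141, 0.001, -3.131]
force: [-2.2, -6.7, 15.4]
grip_width: 0.0313
finger_force: 34.8
```

```bash
python3 pm.py p3
```

```text
16.6 [ 0.53241523 -0.01224135  0.04336567] [-2.18595167 -6.66873254 15.40091513] 0.031332760306779533 34.8219108581543
(212, 215) d [98, 99, 99, 98, 99, 99, 99, 98, 99, 91, 87, 89, 65, 31, 25, 25, 52, 13, 0, 1, 51, 132, 138, 139, 139, 138, 139, 49, -1, -7, -3, -2, 125, 105, 88, 87, 87, 86, 85, 85, 85, 85, 85, 85]
   br [299, 300, 300, 303, 298, 298, 299, 297, 298, 274, 246, 243, 168, 77, 65, 67, 197, 120, 96, 49, 129, 305, 336, 337, 339, 338, 340, 270, 226, 222, 159, 77, 299, 287, 330, 338, 335, 335, 333, 331, 331, 329, 333, 331]
(222, 225) d [99, 99, 98, 99, 99, 99, 99, 99, 99, 91, 90, 69, 33, 27, 26, 49, 26, 4, 0, 0, 112, 132, 138, 138, 139, 138, 109, 11, -6, -5, -4, 53, 128, 76, 78, 78, 78, 78, 77, 77, 77, 77, 75, 77]
   br [304, 303, 302, 304, 301, 304, 304, 302, 304, 267, 260, 190, 92, 70, 63, 170, 163, 102, 87, 37, 259, 315, 342, 347, 344, 341, 283, 232, 216, 227, 98, 156, 308, 244, 309, 319, 320, 315, 315, 310, 309, 306, 312, 310]
[[(np.int64(191), np.int64(193)), (np.int64(195), np.int64(197)), (np.int64(209), np.int64(209))], [(np.int64(190), np.int64(192)), (np.int64(195), np.int64(197)), (np.int64(208), np.int64(208))]]
```

Request:
jog_arm --pt "0 0 0 0 0.85" --pt "0 0 0 0 0.85" --pt "0 0 0 0 0.85" --pt "0 0 0 0 0.85" --pt "0 0 0 0 0.85" --pt "0 0 0 0 0.85"

```text
clock: 17.25
position: [0.532, -0.0111, 0.0426]
tool_rot: [-3.142, -0.0, -3.13]
force: [0.7, -0.1, 0.1]
grip_width: 0.0726
finger_force: 0.0
```

Request:
jog_arm --pt "0 0 0 0 0" --pt "0 0 0 0 0" --pt "0 0 0 0 0" --pt "0 0 0 0 0" --pt "0 0 0 0 0" --pt "0 0 0 0 0" --pt "0 0 0 0 0" --pt "0 0 0 0 0"

```text
clock: 18.05
position: [0.5324, -0.0122, 0.0433]
tool_rot: [-3.141, 0.001, -3.131]
force: [-3.1, -6.3, 15.7]
grip_width: 0.0313
finger_force: 34.8
```

```bash
python3 pm.py p4; python3 - <<'E'
import pickle
from h import *
for i in (1,2,3,4):
    p=pickle.load(open(f"p{i}.pkl","rb"))[1]["pixels"].astype(float)
    w=[]
    for r in((212,215),(222,225)):
        L=p[r[0]:r[1]].mean(0); d=L[185:213,0]-L[185:213,2]; k=d>0
        # widest run of d>115 -> plateau area
        o=np.maximum(d,0); idx=np.nonzero(d>115)[0]; g=max(np.split(idx,np.nonzero(np.diff(idx)>1)[0]+1),key=len)
        w.append(o[g[0]-2:g[-1]+3].sum()/139)
    print(i,w)
E
```

```text
18.05 [ 0.53239422 -0.01223235  0.0433433 ] [-3.1200386  -6.32294258 15.67653829] 0.0312961980034147 34.799285531044006
(212, 215) d [99, 98, 98, 99, 98, 99, 99, 99, 99, 91, 88, 88, 64, 31, 1, 0, 0, 28, 126, 138, 138, 141, 139, 139, 62, 1, -7, -5, -1, 96, 98, 87, 87, 87, 86, 86, 86, 85, 85, 85, 85, 85, 85, 86]
   br [301, 300, 300, 299, 300, 299, 301, 299, 301, 275, 243, 244, 172, 75, 94, 96, 56, 87, 291, 333, 343, 347, 338, 339, 269, 224, 222, 182, 85, 239, 238, 334, 340, 340, 336, 338, 336, 335, 334, 331, 333, 330, 331, 331]
(222, 225) d [99, 99, 99, 98, 98, 99, 98, 99, 98, 91, 90, 70, 36, 11, 1, 0, 2, 94, 130, 138, 139, 138, 139, 123, 14, -6, -7, -3, 32, 127, 87, 80, 81, 80, 80, 79, 78, 77, 77, 76, 77, 78, 75, 77]
   br [305, 304, 303, 303, 303, 303, 303, 302, 301, 268, 260, 188, 90, 96, 92, 88, 33, 214, 306, 341, 343, 345, 344, 304, 237, 220, 226, 105, 116, 301, 264, 315, 323, 320, 318, 320, 319, 316, 313, 312, 309, 306, 314, 310]
[[(np.int64(191), np.int64(195)), (np.int64(206), np.int64(206))], [(np.int64(190), np.int64(194)), (np.int64(205), np.int64(206))]]
1 [np.float64(6.920863309352518), np.float64(6.961630695443645)]
2 [np.float64(6.827338129496404), np.float64(6.7170263788968825)]
3 [np.float64(6.683453237410072), np.float64(6.613908872901678)]
4 [np.float64(6.589928057553958), np.float64(6.613908872901678)]
```

Request:
jog_arm --pt "0 0 0 0 0.85" --pt "0 0 0 0 0.85" --pt "0 0 0 0 0.85" --pt "0 0 0 0 0.85" --pt "0 0 0 0 0.85" --pt "0 0 0 0 0.85"

```text
clock: 18.7
position: [0.532, -0.0111, 0.0426]
tool_rot: [-3.142, -0.0, -3.13]
force: [-0.2, 0.3, 0.3]
grip_width: 0.0727
finger_force: 0.0
```

Request:
jog_arm --pt "0 0 0 0 0" --pt "0 0 0 0 0" --pt "0 0 0 0 0" --pt "0 0 0 0 0" --pt "0 0 0 0 0" --pt "0 0 0 0 0" --pt "0 0 0 0 0" --pt "0 0 0 0 0"

```text
clock: 19.5
position: [0.5324, -0.0122, 0.0434]
tool_rot: [-3.141, 0.001, -3.131]
force: [-2.3, -7.2, 17.0]
grip_width: 0.0311
finger_force: 34.3
```

```bash
python3 pm.py p5; python3 - <<'E'
import pickle
from h import *
for i in (1,2,3,4,5):
    t=pickle.load(open(f"p{i}.pkl","rb"))[1];p=t["pixels"].astype(float)
    w=[]
    for r in((212,215),(222,225)):
        L=p[r[0]:r[1]].mean(0); d=L[180:213,0]-L[180:213,2]
        o=np.maximum(d,0); idx=np.nonzero(d>115)[0]; g=max(np.split(idx,np.nonzero(np.diff(idx)>1)[0]+1),key=len)
        w.append(o[g[0]-2:g[-1]+3].sum()/139)
    # jaggery/plate boundaries
    print(i,np.round(w,2),[int(x) for x in p[215:222,160:180].mean(0).sum(1)])
print((onz(t,190,218,.05)-onz(t,200,218,.05))/10)
save(t,"c5",(150,190,250,245),6)
E
```

```text
19.5 [ 0.532413   -0.01223697  0.04336655] [-2.31912987 -7.15524372 17.03978952] 0.031058238153340734 34.32403385639191
(212, 215) d [99, 99, 99, 99, 98, 99, 99, 99, 99, 87, 88, 82, 45, 5, 0, 0, 31, 126, 138, 138, 138, 80, 3, -7, -5, -1, 96, 131, 140, 111, 88, 87, 87, 87, 87, 87, 86, 86, 85, 86, 85, 84, 84, 85]
   br [301, 300, 301, 299, 299, 298, 299, 300, 298, 254, 244, 222, 117, 95, 99, 55, 84, 287, 333, 345, 343, 262, 227, 223, 197, 80, 238, 313, 348, 289, 335, 341, 339, 341, 338, 336, 336, 334, 335, 331, 331, 331, 331, 331]
(222, 225) d [99, 99, 98, 99, 99, 98, 99, 99, 98, 85, 89, 61, 15, 1, 1, 1, 95, 130, 137, 138, 139, 15, -7, -6, -2, -3, 124, 136, 136, 87, 80, 80, 80, 80, 79, 78, 79, 77, 77, 77, 77, 77, 75, 77]
   br [304, 302, 305, 304, 304, 304, 302, 302, 303, 242, 257, 165, 96, 91, 86, 38, 218, 297, 333, 343, 345, 287, 224, 229, 119, 69, 291, 325, 327, 268, 316, 322, 322, 320, 318, 322, 317, 314, 311, 311, 307, 305, 314, 311]
[[(np.int64(191), np.int64(194)), (np.int64(203), np.int64(203))], [(np.int64(190), np.int64(193)), (np.int64(202), np.int64(203))]]
1 [6.92 6.96] [239, 122, 102, 101, 98, 97, 338, 465, 472, 465, 345, 168, 229, 255, 278, 299, 301, 302, 301, 303]
2 [6.83 6.72] [239, 120, 101, 97, 101, 96, 338, 465, 472, 464, 347, 168, 231, 254, 279, 299, 302, 301, 303, 302]
3 [6.68 6.61] [239, 124, 103, 101, 99, 97, 337, 465, 472, 466, 347, 168, 230, 257, 278, 297, 302, 301, 303, 303]
4 [6.59 6.61] [241, 120, 101, 102, 98, 96, 338, 465, 471, 464, 347, 170, 230, 256, 278, 300, 301, 303, 301, 301]
5 [4.72 4.73] [241, 122, 103, 100, 100, 95, 337, 465, 471, 464, 347, 172, 238, 255, 291, 300, 302, 302, 302, 302]
[-8.41147979e-05  2.76274091e-03  0.00000000e+00]
```

View pics/c5.png

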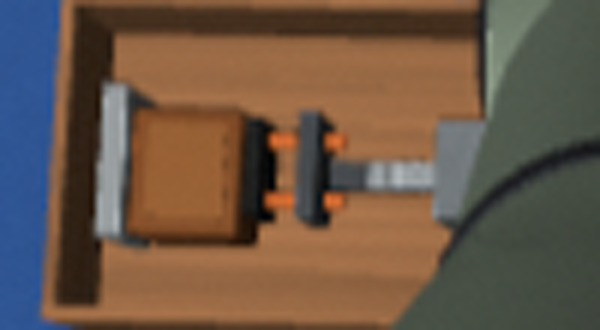

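The pad now touches the jaggery, which sits against the plate. The visible pins shrank from 6.6 to 4.7 px, about 5 mm of pad travel. That is inside the 2–12 mm window, and one more squeeze would overshoot it. The trigger is still held squeezed, so I'm handing in.

```bash
python3 -c "
from workcell import bot
print(bot.job_done())"
```

```text
the job is handed in; nothing more can be done
None
```

I opened the lid onto its stop and pumped the trigger five times. The pad is pushed in about 5 mm (measured from the top camera), gripping the jaggery against the back plate. I handed the job in at 19.5 s with the trigger still held squeezed; no verdict came back.

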